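# Load the die case and hold its lid for fitting the stay

### The arm

A 6-joint arm with a two-finger parallel gripper is mounted at the origin on a cart in front of the work surface, level with it; the furniture and walls round the work are solid. World frame = base frame: x ahead of the robot, y to its left, z up, the work surface at z = 0. Lengths are in m, angles in rad, forces in N, time in s.
With the tool pointing down it reaches from about 0.3 to 1 m from the base axis. Payload 5.1 kg.
Tool frame: the origin (TCP) lies midway between the tips of the shut fingers; the grasp point (between the pads) lies 19 mm behind it; z points along the fingers, y is the line along which they close (so a half turn about z gives the same grasp; the last joint's range is limited). The gripper opens to 95 mm and grips with 3 to 60 N. Pads are 20 mm wide; open, the fingers measure 119 mm over their backs; the gripper's body (75 mm by 180 mm) begins 59 mm behind the grasp point.
Start: joints at [1.217, 0.124, 1.65, -0, 1.367, -0.083], TCP at [0.174, 0.626, 0.215] pointing down, gripper open.
Joint ranges: [-2.61, 2.61], [-1.02, 2.33], [0.03, 2.71], [-1.35, 4.49], [0.32, 2.68], [-2.91, 2.91]. Speed limits (rad/s): [2.57, 2.57, 3.14, 3.14, 3.14, 3.14].

### API

Orientations are given as [roll, pitch, yaw] about the fixed x, y, z axes, in that order (R = Rz(yaw) Ry(pitch) Rx(roll)).
In Python, from cell import bot, effector, kinematics, imaging, spotter gives the robot as it stands. Calls block until the motion is done:
- bot.move_pose(position, orientation): joint-space move of the TCP to a pose.
- bot.move_l(position, feed=0.15, orientation=None): straight line of the TCP; orientation=None keeps the orientation; feed is the mean speed in m/s.
- bot.goto_joints(angles): joint-space move.
- effector.release() and effector.gripper_close(): open the fingers fully, or close them until they stop; the grip force is fixed at half the most.
- bot.pause(seconds).
- kinematics.ik(position, orientation): joint angles nearest the present ones, or None.
- imaging.snapshot(name): name is "scene" or "side" or "wrist"; returns the picture (480x640x3 uint8, red, green, blue); there is no depth.
- imaging.calibration(name): a dict with "fx", "fy", "cx", "cy" (pixels), "R" (3x3) and "t" (3): a world point X has camera coordinates R X + t; the wrist camera has in their place "hand_eye" (4x4, takes a point from camera to tool coordinates, whose origin is the TCP and whose axes are the flange's). Camera axes: x right, y down, z forward; pixel columns grow to the right and rows downward; lengths in m; the calibration is good to about 2 mm. The wrist camera is an equidistant fisheye: a pixel r from the principal point sees the ray r / f radians off the axis. A picture is of the moment at which its call begins: read the wrist's pose just before it. calibration takes no time and is no camera call.
A pose or a line that the arm cannot do raises bot.MotionError and nothing moves.
- bot.job_done(): hands the job in; it is judged then, once.
Trained networks look in the newest picture that a camera, given by its name, has taken for a name from the list of things; names that differ only in an ending like _2 or _b are one class to them, and where a whole thing is asked for, a point or a joint stands for the part that bears it (a point fixed in the world has none). Each returns a list of dicts, best first, with "p" (0 to 1); they miss things now and then, are a little off and sometimes report something else, mostly with a low value. They report only what shows in the picture. A call takes as long as a camera call. They do not tell look-alikes from the thing itself.
- spotter.spot_in(camera, target): "location" ([column, row] as shares, 0 to 1, of the picture: columns of its width, rows of its height, amid what is visible of it).
Readings, each from a call of its own:
- bot.get_t(): time.
- bot.get_qpos(): joint angles.
- bot.get_qvel(): joint speeds.
- bot.get_joint_efforts(): joint torques, N m.
- bot.get_tcp_pos(): TCP position.
- bot.get_tcp_rot(): TCP orientation.
- bot.get_wrist_force(): force on the tool from outside, world axes, zero at the start.
- bot.get_ft_torque(): the same for the moment, N m.
- bot.get_finger_gap(): finger opening in m.
- bot.get_grasp_force(): force on a finger pad.
Only numpy, scipy, OpenCV 4.12 (cv2) and the standard library are available. Lean on these libraries where they do the work, as an engineer would, in place of code of your own. Each camera call takes 0.05 s, during which the arm holds its last target. There are 200 camera calls.

### The job

Stand the two dark steel riveting dies in the two round sockets of the open wooden die case, one after the other, either die in either socket, each let go upright and right down on the socket floor. Then take the lid, which leans back past upright, bring it forward over the dies without letting it fall shut, and hold it steady at 60 degrees up from its closed position (within 7 degrees) so that I can screw on the lid stay: finish while still holding the lid there with the fingers, as nothing else carries it. Leave the ring gauge, the knife handle and the oil bottle where they are.

Things in the scene. Friction and masses are not known exactly. Their poses are not given: they have to be found in the camera images.
- die_case: wooden die case, fixed, 146 (x) x 188 (y) x 70 mm high; origin: centre of its underside; x points to its rear (hinge side), y along the hinge, to the left seen from the front. Side and rear walls 12 mm thick, 70 mm high (inner faces at y = +-82, x = +61 mm); between them a socket block, flat top 35 mm above the bench; no front wall above it
- socket_1 (a point): centre of the mouth of the left socket (at x = -10, y = +36 mm in the case), in the block's top face, 35 mm above the bench: a round blind bore 30 mm in diameter, 15 mm deep, with a small chamfer
- socket_2 (a point): centre of the mouth of the right socket (at x = -10, y = -36 mm in the case), otherwise like socket_1
- die_a_center (a point): centre (half-way up) of a dark steel riveting die, an upright round stub 25 mm in diameter at the foot (treat it as a plain 25 mm cylinder), 43 mm high, about 120 g, standing on the bench; its z points up. Seated in a socket its centre is 6.5 mm above the socket's mouth
- die_b_center (a point): the same for the second, identical die
- die_a: the same die as die_a_center; origin at the centre of its underside
- die_b: the same die as die_b_center; origin at the centre of its underside
- lid (a joint): hinge angle of the case's lid, rad: 0 = shut (level), 1.047 = 60 degrees up, 1.571 = upright, 1.85 = leaning back on its stop, where it starts. The hinge turns almost freely: forward of upright the lid (about 220 g) falls shut when not held, behind it it falls back to the stop
- lid_hinge (a point): middle of the lid's hinge axis, at x = +73.5, y = 0, z = 75 mm in the case; the axis runs along the case's y. It does not move with the lid
- lid_tab (a point): middle of the dark wooden pull tab at the lid's free edge, 155 mm from the hinge axis, in mid-thickness. Tab: 56 mm wide along the hinge, 10 mm thick, ends 23 mm beyond this point; 8 mm towards the hinge the lid board begins, 188 mm wide, 10 mm thick, flush with the tab. x points away from the free end to the hinge, y along the hinge, z out of the lid's outer face (up when shut)
- ring_gauge: bright knurled steel ring 42 mm in diameter, 14 mm high, lying flat on the bench, origin at the centre of its underside; leave it alone
- handle_pair: riveted brown wooden knife handle, 112 x 29 x 18 mm, lying on the bench in front of the case, origin at the centre of its underside; leave it alone
- oil_bottle: oil bottle with a red pointed cap, 59 mm in diameter, 183 mm high, standing on the bench to the left, origin at the centre of its underside; leave it alone
Things that resemble listed ones, but are neither listed nor needed, are in the scene too. What is shaped like the die_b but green, pink or purple is not meant.

How it is judged:
By the outcome, as a careful person would: the job done as asked, in the order asked, and still so for the second after the job is handed in, while the arm keeps its last pose, push and grip.
It also fails if it takes over 72 s, if anything falls off the work surface, if the arm or the gripper's body presses on something with over 40 N, if the wrist force passes 120 N, or if a joint passes its speed limit or range.

## Working session

There is one attempt and no reset: what is moved stays moved. The work goes in short steps, each a Python script; the robot and the scene stay as the last script left them, time stands still between calls to the robot, and variables do not carry over. Pictures are saved under pics/ and viewed, at most 12 in all, crops included, and the job is handed in when it is done.

```bash
ls; mkdir -p pics
python3 - <<'E'
from cell import bot, effector, kinematics, imaging, spotter
import cv2,numpy as np
a=imaging.snapshot("scene");b=imaging.snapshot("side");w=imaging.snapshot("wrist")
cv2.imwrite("pics/scene0.png",a[:,:,::-1]);cv2.imwrite("pics/side0.png",b[:,:,::-1]);cv2.imwrite("pics/wrist0.png",w[:,:,::-1])
np.set_printoptions(precision=4,suppress=True)
for c in("scene","side","wrist"):
  print(c,imaging.calibration(c))
for c in("scene","side"):
  for t in("die_case","socket_1","die_a","die_a_center","lid_hinge","lid_tab","ring_gauge","handle_pair","oil_bottle"):
    try: print(c,t,[(round(d["p"],2),np.round(np.array(d["location"])*[640,480],1)) for d in spotter.spot_in(c,t)][:6])
    except Exception as e: print(c,t,e)
print(bot.get_t(),bot.get_tcp_rot())
E
```

```text
pics
scene {'fx': 455.31537082953514, 'fy': 455.31537082953514, 'cx': 321.0716521010161, 'cy': 238.22306245700003, 'R': array([[ 0.6944, -0.7193, -0.0178],
       [-0.4372, -0.4022, -0.8044],
       [ 0.5715,  0.5664, -0.5938]]), 't': array([-0.3506,  0.3002,  0.7859])}
side {'fx': 450.2199847842946, 'fy': 450.2199847842946, 'cx': 322.38591013170736, 'cy': 242.02677306104374, 'R': array([[ 0.9819, -0.1889, -0.0154],
       [-0.0865, -0.3742, -0.9233],
       [ 0.1687,  0.9079, -0.3838]]), 't': array([-0.4813,  0.1243,  0.9858])}
wrist {'fx': 371.64829954431775, 'fy': 371.64829954431775, 'cx': 315.9398717923503, 'cy': 240.649328097566, 'hand_eye': array([[-0.0014, -0.9695, -0.2449,  0.069 ],
       [ 1.    , -0.0016,  0.0007, -0.0011],
       [-0.001 , -0.2449,  0.9695, -0.1707],
       [ 0.    ,  0.    ,  0.    ,  1.    ]])}
scene die_case [(0.72, array([356.3, 231.7]))]
scene socket_1 [(0.87, array([358.5, 233.7]))]
scene die_a [(0.71, array([381.6, 365.5])), (0.63, array([380.4, 315.1])), (0.6, array([406.8, 344.1])), (0.52, array([241.8, 230.9])), (0.52, array([364.6, 336.3])), (0
[... 289 characters left out ...]
4.2, 287.4])), (0.61, array([365.7, 335. ]))]
scene oil_bottle [(0.79, array([183.5, 202.8])), (0.56, array([457. , 370.3]))]
side die_case [(0.65, array([370.4, 252.3]))]
side socket_1 [(0.61, array([371.7, 251.2]))]
side die_a [(0.64, array([292.5, 343.6])), (0.61, array([334. , 338.3])), (0.57, array([295.1, 232. ])), (0.57, array([336.3, 313.3])), (0.5, array([305.6, 305.2]))]
side die_a_center []
side lid_hinge [(0.59, array([373.9, 247.7]))]
side lid_tab [(0.84, array([389. , 214.9]))]
side ring_gauge [(0.94, array([353.7, 380. ]))]
side handle_pair [(0.65, array([271.4, 267.4])), (0.53, array([368.8, 253.7]))]
side oil_bottle [(0.75, array([271.4, 202. ]))]
1.05 [3.1416 0.     2.8708]
```

View pics/scene0.png

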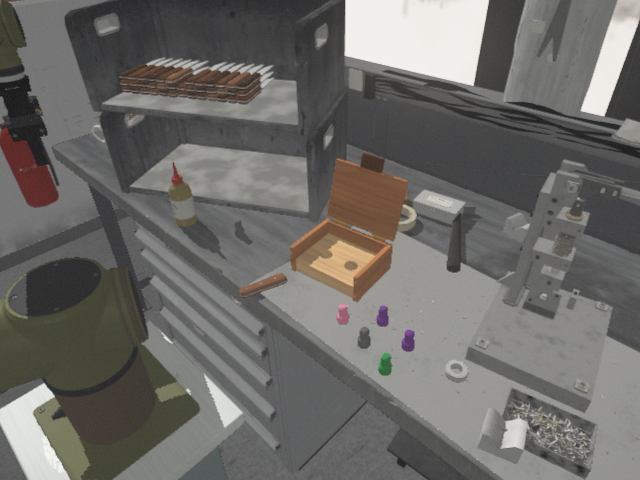

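View pics/side0.png

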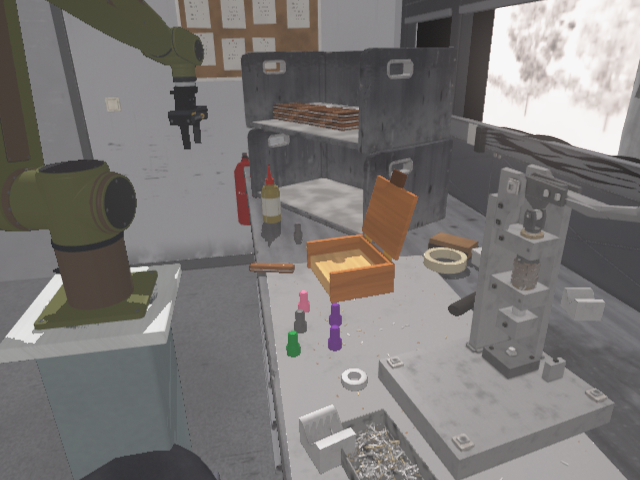

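The scene shows one dark die at (364,337) in the front group and another at (241,231) near the bottle. In the side view they are at (300,321) and (297,233). The green, pink and purple ones are decoys. The tab is at about (372,163) in the scene view and (399,179) in the side view.

```bash
cat > h.py <<'E'
from cell import bot, effector, kinematics, imaging, spotter
import cv2,numpy as np
from scipy.spatial.transform import Rotation as Ro
from scipy.optimize import least_squares
np.set_printoptions(precision=4,suppress=True)
def ray(c,px):
    k=imaging.calibration(c); d=np.array([(px[0]-k["cx"])/k["fx"],(px[1]-k["cy"])/k["fy"],1]); R=np.array(k["R"])
    return -R.T@k["t"], R.T@d
def onz(c,px,z):
    o,d=ray(c,px); return o+d*(z-o[2])/d[2]
def tri(p1,p2):
    o1,d1=ray("scene",p1);o2,d2=ray("side",p2)
    s=np.linalg.lstsq(np.c_[d1,-d2],o2-o1,rcond=None)[0]
    a=o1+s[0]*d1;b=o2+s[1]*d2; return (a+b)/2,np.linalg.norm(a-b)
def proj(c,X):
    k=imaging.calibration(c); q=np.array(k["R"])@X+k["t"]; return np.array([k["fx"]*q[0]/q[2]+k["cx"],k["fy"]*q[1]/q[2]+k["cy"]])
def wpose():
    T=np.eye(4);T[:3,:3]=Ro.from_euler("xyz",bot.get_tcp_rot()).as_matrix();T[:3,3]=bot.get_tcp_pos();return T
def wray(T,px):
    k=imaging.calibration("wrist"); u=np.array([(px[0]-k["cx"])/k["fx"],(px[1]-k["cy"])/k["fy"]]); th=np.linalg.norm(u)+1e-12
    d=np.r_[u/th*np.sin(th),np.cos(th)]; C=T@k["hand_eye"]; return C[:3,3],C[:3,:3]@d
def wonz(T,px,z):
    o,d=wray(T,px); return o+d*(z-o[2])/d[2]
def wproj(T,X):
    k=imaging.calibration("wrist"); C=T@k["hand_eye"]; q=C[:3,:3].T@(np.asarray(X)-C[:3,3]); r=np.linalg.norm(q[:2]); th=np.arctan2(r,q[2])
    return np.array([k["cx"],k["cy"]])+k["fx"]*th*q[:2]/r
def spots(c,t): return [(round(d["p"],2),np.round(np.array(d["location"])*[640,480],1)) for d in spotter.spot_in(c,t)]
E
python3 - <<'E'
from h import *
print("die1",tri((364.2,337),(300,321)),"die2",tri((241.8,231),(297,233)))
print("tab",tri((372,163),(399,179)))
print("handle",tri((264,287),(271.4,267.4)),"bottle",tri((183.5,203),(271,204)),"ring",tri((456,370),(353.7,380)))
print("caseblock",onz("scene",(342,258),.035))
for p,z in (((357,294),0),((292,272),0),((390,268),0),((351,265),.035),((324,255),.035)): print(p,onz("scene",p,z))
a=cv2.imread("pics/scene0.png")[150:310,220:420]; cv2.imwrite("pics/crop0.png",cv2.resize(a,(800,640),interpolation=cv2.INTER_CUBIC)[:600])
E
```

```text
die1 (array([ 0.4062, -0.2125,  0.0202]), np.float64(0.0006566264905354032)) die2 (array([0.4648, 0.2466, 0.0196]), np.float64(0.0014998853849339))
tab (array([ 0.665 , -0.0106,  0.228 ]), np.float64(0.0008234387602889118))
handle (array([0.3733, 0.0499, 0.0114]), np.float64(0.003332808850050859)) bottle (array([0.4084, 0.4198, 0.057 ]), np.float64(0.003223299490196459)) ring (array([ 0.4687, -0.379 ,  0.0066]), np.float64(0.0014374659920608122))
caseblock [ 0.5447 -0.0301  0.035 ]
(357, 294) [ 0.5051 -0.1108  0.    ]
(292, 272) [0.4579 0.0502 0.    ]
(390, 268) [ 0.6263 -0.1103  0.    ]
(351, 265) [ 0.5397 -0.0621  0.035 ]
(324, 255) [0.5244 0.0084 0.035 ]
```

View pics/crop0.png

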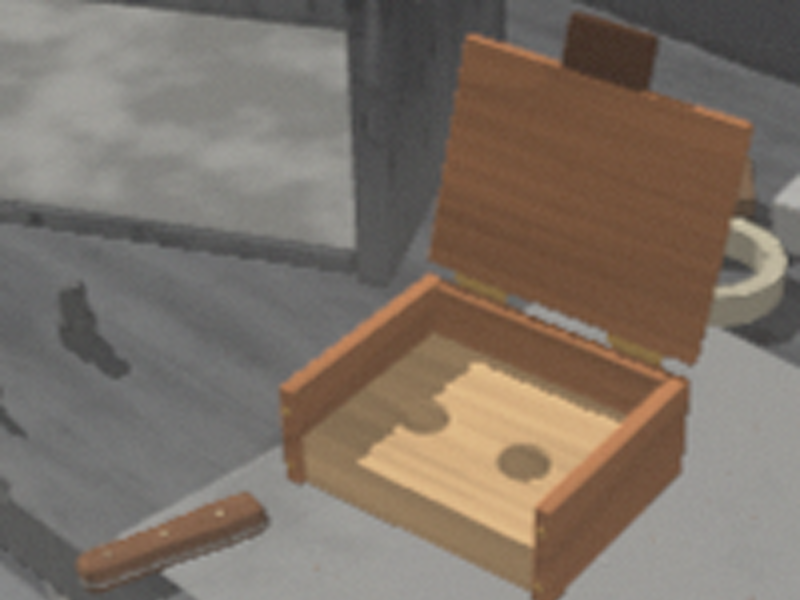

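```bash
cat >> h.py <<'E'
def rpy(R): return Ro.from_matrix(R).as_euler("xyz")
def tool(n,tau,m):
    """closing axis n (horizontal unit), body leaning by tau towards horizontal m (perp to n): R with y=n, z=-(back axis)"""
    n=np.r_[n,0.][:3]; m=np.r_[m,0.][:3]
    z=-(np.cos(tau)*np.array([0,0,1])+np.sin(tau)*m); return np.c_[np.cross(n,z),n,z]
E
python3 - <<'E'
from h import *
C=np.array
obs=[((-10,36,35),(326,254)),((-10,-36,35),(351.2,265.7)),((-73,94,70),(290.7,247.5)),((-73,-94,70),(354.5,278.7)),((73,-94,70),(391.5,245)),((-73,94,0),(293,269.5)),((-73,-94,0),(354.3,300))]
def f(v,full=False):
    c,s=np.cos(v[2]),np.sin(v[2]);R=C([[c,-s,0],[s,c,0],[0,0,1]])
    r=[proj("scene",R@(C(p)/1000)+C([v[0],v[1],0]))-C(q) for p,q in obs]
    return C(r) if full else np.ravel(r)
s=least_squares(f,[.55,-.03,.28],loss="soft_l1",f_scale=1.5);v=s.x;print("case",v,np.degrees(v[2]));print(f(v,1))
c,sn=np.cos(v[2]),np.sin(v[2]);R=C([[c,-sn,0],[sn,c,0],[0,0,1]])
o=C([v[0],v[1],0])
for a in(1.85,1.047):
  t=R@(C([.0735-.155*np.cos(a),0,.075+.155*np.sin(a)]))+o;print("tab",a,t,proj("scene",t),proj("side",t))
for n,p in dict(pink=(343,322),purple1=(383,323),purple2=(408,348),green=(385,373),dark=(364,345)).items(): print(n,onz("scene",p,.004))
for p in((150,197),(200,204),(250,209),(310,214)): print("shelf",onz("scene",p,0))
for sy in(1,-1):
  S=R@C([-.010,.036*sy,.059])+o
  for tau in(22,):
    ph=np.radians(60);n=R@C([np.sin(ph),sy*np.cos(ph),0]);m=R@C([-np.cos(ph),sy*np.sin(ph),0])
    for k in(1,-1):
      T=tool(k*n,np.radians(tau),m); tcp=S+.019*T[:,2]
      print(sy,k,[kinematics.ik(list(tcp+[0,0,dz]),list(rpy(T))) for dz in(0,.1)])
for a in(1.85,1.45,1.047):
  lx=R@C([np.cos(a),0,-np.sin(a)]); t=R@(C([.0735-.155*np.cos(a),0,.075+.155*np.sin(a)]))+o
  lz=R@C([np.sin(a),0,np.cos(a)])
  for k in(1,-1):
    T=np.c_[np.cross(k*lz,lx),k*lz,lx]; print(a,k,kinematics.ik(list(t+.012*lx),list(rpy(T))))
E
```

```text
case [ 0.5448 -0.026   0.0875] 5.011654823096697
[[-0.0292 -0.5265]
 [-0.4825 -0.2228]
 [-1.7998 -2.1029]
 [ 1.3439  0.1799]
 [ 1.6074  0.1868]
 [-2.3451 -0.7621]
 [ 0.6563  3.0953]]
tab 1.85 [ 0.6606 -0.0159  0.224 ] [372.5857 165.8174] [397.7411 181.6268]
tab 1.047 [ 0.5408 -0.0264  0.2092] [340.219  193.4738] [346.1951 193.0643]
pink [ 0.4185 -0.1464  0.004 ]
purple1 [ 0.4725 -0.2083  0.004 ]
purple2 [ 0.4537 -0.2836  0.004 ]
green [ 0.3769 -0.2869  0.004 ]
dark [ 0.4013 -0.2168  0.004 ]
shelf [0.4035 0.615  0.    ]
shelf [0.4829 0.4696 0.    ]
shelf [0.5647 0.3401 0.    ]
shelf [0.6623 0.1951 0.    ]
1 1 [array([ 0.0822, -0.0373,  2.171 , -0.4421,  0.8572, -0.2619]), array([ 0.0822, -0.1768,  2.1087, -0.3839,  1.0421, -0.3613])]
1 -1 [array([ 0.0822, -0.0373,  2.171 , -0.4421,  0.8572,  2.8797]), array([ 0.0822, -0.1768,  2.1087, -0.3839,  1.0421,  2.7802])]
-1 1 [array([-0.4081,  0.0439,  2.0895,  0.4482,  1.0432, -0.2073]), array([-0.4081, -0.0892,  2.0305,  0.4105,  1.218 , -0.119 ])]
-1 -1 [None, None]
1.85 1 [-0.0851  0.3194  1.4447 -0.0475  1.6526 -0.1699]
1.85 -1 None
1.45 1 [-0.1375 -0.0607  1.839   0.0284  1.2457 -0.2325]
1.45 -1 None
1.047 1 [-0.2294 -0.4264  2.231   0.2097  0.8461 -0.4168]
1.047 -1 [-0.2294 -0.4264  2.231   0.2097  0.8461  2.7248]
```

Run:
```python
from h import *
bot.move_l([.15,.50,.36],feed=.3)
T=tool([-.087,.996],0,[1,0]); 
bot.move_pose([.47,-.03,.30],list(rpy(T)))
Tw=wpose(); a=imaging.snapshot("wrist"); cv2.imwrite("pics/w1.png",a[:,:,::-1])
np.save("w1.npy",Tw)
print(bot.get_t(),Tw, bot.get_qpos())
R=Ro.from_euler("z",.0875).as_matrix()
for p in((-10,36,35),(-10,-36,35),(-73,94,70),(-73,-94,70),(61,82,70),(61,-82,70)): print(p,wproj(Tw,R@np.array(p)/1000+[.5448,-.026,0]))
for X in((.405,-.213,.02),(.465,.247,.02)): print(wproj(Tw,X))
print("die",spots("wrist","die_a"));print("case",spots("wrist","die_case"),"tab",spots("wrist","lid_tab"))
```

```text
4.125 [[-0.9961 -0.088  -0.0001  0.4701]
 [-0.088   0.9961  0.0002 -0.0294]
 [ 0.      0.0002 -1.      0.3   ]
 [ 0.      0.      0.      1.    ]] [-0.1765 -0.3232  1.9227  0.0002  1.5421 -1.8356]
(-10, 36, 35) [343.105  259.4104]
(-10, -36, 35) [284.4939 259.4692]
(-73, 94, 70) [398.0747 214.1131]
(-73, -94, 70) [229.1743 214.3431]
(61, 82, 70) [381.4331 323.3959]
(61, -82, 70) [246.3458 323.467 ]
[175.2507 143.9461]
[517.18   222.3205]
die [(0.87, array([131. , 183.4])), (0.8, array([529.4, 230.8])), (0.8, array([181.3, 198.1])), (0.74, array([129.3, 128.6])), (0.7, array([176.4, 143.8])), (0.65, array([228. , 159.4])), (0.58, array([310.3, 278.4]))]
case [] tab [(0.58, array([316.7, 366. ]))]
```

View pics/w1.png

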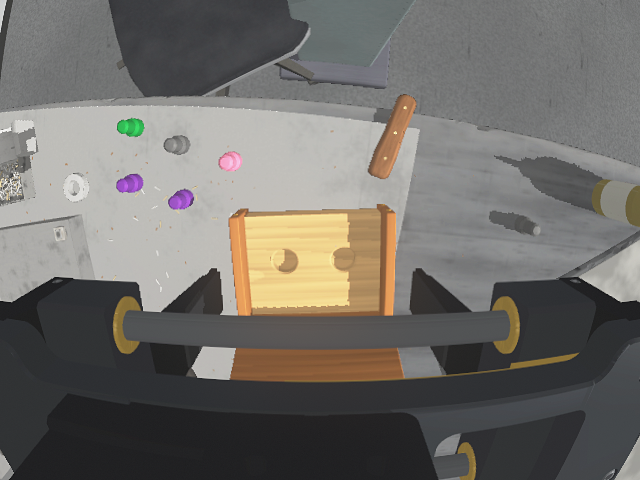

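The wrist view shows the sockets at about (285,261) and (343,259), within a pixel or two of the prediction. The dark die in the group is at (176,144) and the far one at (529,230), with its shadow to the left.

```bash
cat >> h.py <<'E'
def rotz2(deg): return np.array([np.cos(np.radians(deg)),np.sin(np.radians(deg)),0])
TAU=np.radians(22); H=.039
def grasp_R(n,m,k): return tool(k*np.asarray(n),TAU,m)
def at(p,R): return list(np.asarray(p)+.019*R[:,2])
E
python3 - <<'E'
from h import *
Tw=np.load("w1.npy")
p=wonz(Tw,(529.4,229.5),.0215);print("die2",p,"die1",wonz(Tw,(176.4,143.8),.0215))
n=np.array([.546,-.838,0]);m=np.array([-.838,-.546,0])
q0=bot.get_qpos()
for k in(1,-1):
  R=grasp_R(n,m,k); print(k,[kinematics.ik(at(p*[1,1,0]+[0,0,z],R),list(rpy(R))) for z in(H,.18)])
k=min((1,-1),key=lambda k:(lambda q:99 if q is None else abs(q[5]))(kinematics.ik(at(p*[1,1,0]+[0,0,.18],grasp_R(n,m,k)),list(rpy(grasp_R(n,m,k))))))
R=grasp_R(n,m,k); bot.move_pose(at(p*[1,1,0]+[0,0,.16],R),list(rpy(R)))
Tw=wpose();np.save("w2.npy",Tw);a=imaging.snapshot("wrist");cv2.imwrite("pics/w2.png",a[:,:,::-1])
print(k,bot.get_t(),"pred",wproj(Tw,p));s=spots("wrist","die_a");print(s,[wonz(Tw,x[1],.0215) for x in s])
q=wproj(Tw,p).astype(int);c=a[max(q[1]-50,0):q[1]+50,max(q[0]-50,0):q[0]+50]
b=cv2.imread("pics/w1.png")[225:295,255:375]
cv2.imwrite("pics/c2.png",np.hstack([cv2.resize(c[:,:,::-1],(300,300)),cv2.resize(b,(480,300),interpolation=cv2.INTER_CUBIC)]));print(c.shape,q)
E
```

```text
die2 [0.4727 0.2691 0.0215] die1 [ 0.4048 -0.2108  0.0215]
1 [array([ 0.3822, -0.0963,  2.2672,  0.1297,  0.5972,  1.282 ]), array([ 0.3822, -0.3021,  2.1732,  0.0933,  0.8952,  1.331 ])]
-1 [array([ 0.3822, -0.0963,  2.2672,  0.1297,  0.5972, -1.8596]), array([ 0.3822, -0.3021,  2.1732,  0.0933,  0.8952, -1.8106])]
1 6.9917 pred [315.5168 299.0045]
[(0.7, array([317.6, 306.5]))] [array([0.4684, 0.2644, 0.0215])]
(100, 100, 3) [315 299]
```

View pics/c2.png

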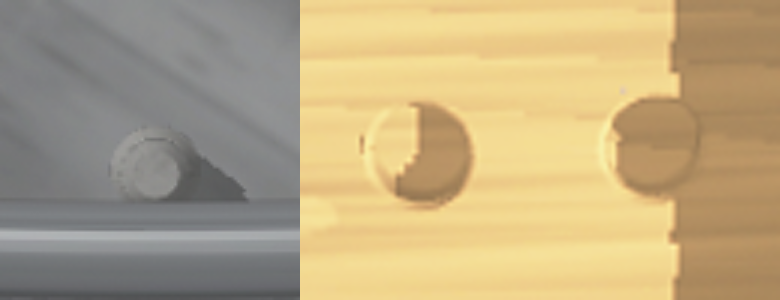

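The crop shows the die's foot circle centred at about (315.7,305.3). The socket mouths are at (284.6,260.9) and (343.1,259.3) in w1.

Run:
```python
from h import *
T1=np.load("w1.npy");T2=np.load("w2.npy")
s2=wonz(T1,(284.6,260.9),.035);s1=wonz(T1,(343.1,259.3),.035);d=s1-s2
yaw=np.arctan2(-d[0],d[1]);print("s1",s1,"s2",s2,np.linalg.norm(d),"yaw",np.degrees(yaw),"origin",(s1+s2)/2+.010*np.array([np.cos(yaw),np.sin(yaw),0]))
R=Ro.from_euler("z",.0875).as_matrix()
for y in(.036,-.036): print("scene est",R@[-.01,y,.035]+[.5448,-.026,0])
p=wonz(T2,(315.7,305.3),.006);t=wonz(T2,(265+157/3,249+177/3),.043);print("die2 foot",p,"top",t)
n=np.array([.546,-.838,0]);m=np.array([-.838,-.546,0]);R=grasp_R(n,m,1);g=np.r_[((p+t)/2)[:2],H]
print(g)
bot.move_l(at(g,R),feed=.12,orientation=list(rpy(R)))
effector.gripper_close();print(bot.get_finger_gap(),bot.get_grasp_force(),bot.get_t())
```

```text
s1 [0.5327 0.0097 0.035 ] s2 [ 0.541  -0.0618  0.035 ] 0.07197881832831889 yaw 6.604828665382405 origin [ 0.5468 -0.0249  0.035 ]
scene est [0.5317 0.009  0.035 ]
scene est [ 0.538  -0.0627  0.035 ]
die2 foot [0.4679 0.2659 0.006 ] top [0.468  0.2644 0.043 ]
[0.468  0.2652 0.039 ]
0.02431980277797063 29.998859167099 9.3083
```

```bash
cat >> h.py <<'E'
YAW=.1; CR=Ro.from_euler("z",YAW).as_matrix()
S={1:np.array([.5326,.0095,0]),-1:np.array([.5402,-.0621,0])}
def place_R(sy,k=1):
    ph=np.radians(60); n=CR@[np.sin(ph),sy*np.cos(ph),0]; m=CR@[-np.cos(ph),sy*np.sin(ph),0]; return grasp_R(n,m,k)
def lower(sy,R,off=np.zeros(3)):
    """to just above the mouth, then step down until the force says contact"""
    g=S[sy]+off; o=list(rpy(R))
    bot.move_l(at(g+[0,0,.020+H+.020],R),feed=.12,orientation=o); bot.pause(.2); f0=np.array(bot.get_wrist_force())
    for dz in np.arange(.016,-.0031,-.002):
        bot.move_l(at(g+[0,0,.020+H+dz],R),feed=.03,orientation=o)
        f=np.array(bot.get_wrist_force())-f0; print(round(dz,4),f.round(1),round(bot.get_tcp_pos()[2]-at(g+[0,0,.020+H],R)[2],4))
        if f[2]>8: return dz
E
python3 - <<'E'
from h import *
p=np.array(bot.get_tcp_pos()); bot.move_l(list(p+[0,0,.12]),feed=.25)
R=place_R(1); bot.move_pose(at(S[1]+[0,0,.15],R),list(rpy(R)))
print(bot.get_t(),bot.get_qpos(),bot.get_finger_gap())
lower(1,R);print(bot.get_t())
for c in("scene","wrist"): cv2.imwrite(f"pics/{c}3.png",imaging.snapshot(c)[:,:,::-1])
a=cv2.imread("pics/scene3.png")[150:310,220:420];b=cv2.imread("pics/wrist3.png")[180:420,200:440]
cv2.imwrite("pics/c3.png",np.hstack([cv2.resize(a,(450,360)),cv2.resize(b,(350,360))]))
E
```

```text
11.4333 [ 0.0822 -0.166   2.1174 -0.3854  1.0211 -0.3662] 0.024032241109333576
0.016 [-0.3  0.7  1.2] 0.0157
0.014 [-0.8  0.1  0.9] 0.0138
0.012 [-3.1  1.3  5.4] 0.0127
0.01 [-8.   2.2 13.1] 0.0122
13.4083
```

View pics/c3.png

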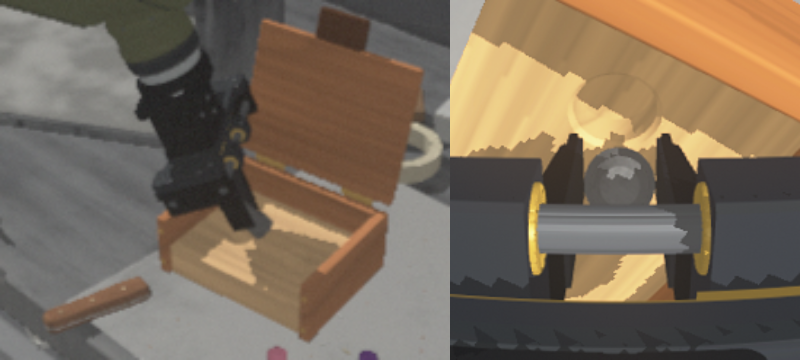

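Contact came about 3 mm below the mouth. The die looks tilted in the fingers, and socket 1 shows uncovered above it in the wrist view. I'll lift and look closer.

Run:
```python
from h import *
R=place_R(1)
print(bot.get_finger_gap())
bot.move_l(at(S[1]+[0,0,.020+H+.045],R),feed=.1); bot.pause(.2)
Tw=wpose();np.save("w4.npy",Tw)
for c in("scene","wrist","side"): cv2.imwrite(f"pics/{c}4.png",imaging.snapshot(c)[:,:,::-1])
a=cv2.imread("pics/scene4.png");q=proj("scene",S[1]+[0,0,.1]).astype(int);print(q)
s=cv2.imread("pics/side4.png");qs=proj("side",S[1]+[0,0,.1]).astype(int);print(qs)
w=cv2.imread("pics/wrist4.png");qw=wproj(Tw,S[1]+[0,0,.035]);print(qw,"die bottom/top",wproj(Tw,S[1]+[0,0,.065]),wproj(Tw,S[1]+[0,0,.108]))
f=lambda I,q,r,sz:cv2.resize(I[q[1]-r:q[1]+r,q[0]-r:q[0]+r],(sz,sz),interpolation=cv2.INTER_CUBIC)
cv2.imwrite("pics/c4.png",np.hstack([np.vstack([f(a,q,40,300),f(s,qs,40,300)]),cv2.resize(w[170:370,230:396],(498,600),interpolation=cv2.INTER_CUBIC)]))
```

```text
0.024381296726507216
[325 230]
[338 234]
[319.0353 222.4003] die bottom/top [319.3656 253.8972] [319.9592 314.7784]
```

View pics/c4.png

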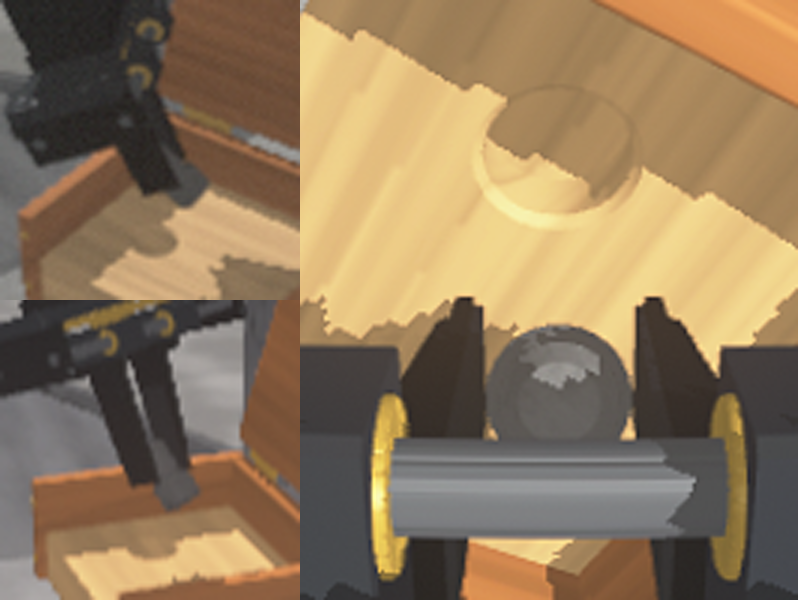

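The cause is my own: the place pose leaned to the opposite tool-x side from the pick. The die is rotated 44° in the world but has not slipped in the hand. I'll flip the tool half a turn so the leans match.

Run:
```python
from h import *
R=place_R(1); bot.move_l(at(S[1]+[0,0,.15],R),feed=.2)
R=place_R(1,-1); bot.move_pose(at(S[1]+[0,0,.15],R),list(rpy(R)))
bot.move_l(at(S[1]+[0,0,.020+H+.025],R),feed=.15); bot.pause(.2)
print(bot.get_t(),bot.get_qpos()[5],bot.get_finger_gap())
Tw=wpose()
for c in("scene","wrist","side"): cv2.imwrite(f"pics/{c}5.png",imaging.snapshot(c)[:,:,::-1])
a=cv2.imread("pics/scene5.png");q=proj("scene",S[1]+[0,0,.06]).astype(int)
s=cv2.imread("pics/side5.png");qs=proj("side",S[1]+[0,0,.06]).astype(int)
f=lambda I,q,r,sz:cv2.resize(I[q[1]-r:q[1]+r,q[0]-r:q[0]+r],(sz,sz),interpolation=cv2.INTER_CUBIC)
cv2.imwrite("pics/c5.png",np.hstack([f(a,q,32,400),f(s,qs,32,400)]))
print("scene mouth/foot/top",[(proj("scene",S[1]+[0,0,z])-q+32)*6.25 for z in(.035,.045,.088)],[(proj("side",S[1]+[0,0,z])-qs+32)*6.25 for z in(.035,.045,.088)])
```

```text
18.1833 2.8384016473241647 0.024105717344525684
scene mouth/foot/top [array([206.668 , 257.5177]), array([206.3673, 236.6222]), array([205.0352, 144.0611])] [array([205.6971, 261.4492]), array([205.6616, 237.4998]), array([205.5059, 132.523 ])]
```

View pics/c5.png

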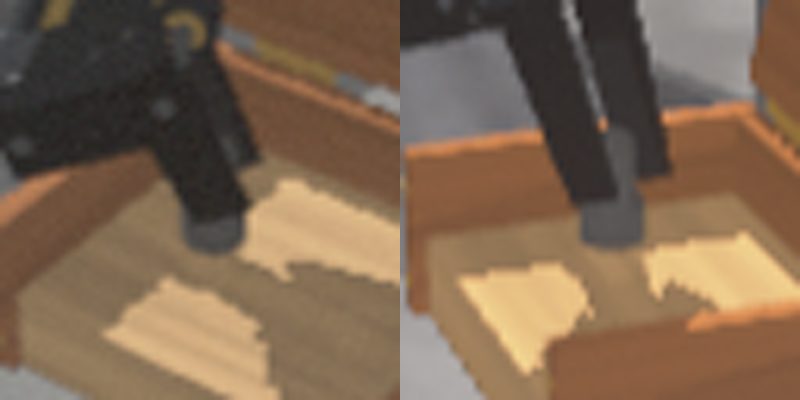

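The die is now upright, with its foot about 2 mm toward +x of the mouth. I'll lower it with a small correction.

Run:
```python
from h import *
R=place_R(1,-1); r=lower(1,R,np.array([-.0018,.0008,0])); print(r,bot.get_t())
```

```text
0.016 [ 0.5 -0.8  1.1] 0.0156
0.014 [-0.8  0.1  0.9] 0.0138
0.012 [-0.6 -0.6 -0.2] 0.0118
0.01 [ 0.3 -0.6 -0.2] 0.0098
0.008 [-0.7 -0.9 -0.7] 0.0078
0.006 [ 0.1 -1.1  0.8] 0.0058
0.004 [-0.7 -0.8  0.5] 0.0038
0.002 [-0.6 -0.8  0.5] 0.0018
0.0 [-0.2  0.   0.1] 0.0
-0.002 [-4.1  0.2 10.4] -0.0001
-0.0020000000000000018 21.3167
```

Run:
```python
from h import *
R=place_R(1,-1); g=S[1]+[-.0018,.0008,0]
bot.move_l(at(g+[0,0,.020+H],R),feed=.03); effector.release(); bot.pause(.1)
bot.move_l(at(g+[0,0,.17],R),feed=.15); print(bot.get_t())
p=np.array([.4048,-.2110,0])
best=None
for d in(37,217):
  R=grasp_R(rotz2(d),rotz2(d-90),1); qs=[kinematics.ik(at(p+[0,0,z],R),list(rpy(R))) for z in(H,.17)];print(d,qs)
  if qs[0] is not None and qs[1] is not None and (best is None or abs(qs[1][5])<best[0]): best=(abs(qs[1][5]),d)
d=best[1];R=grasp_R(rotz2(d),rotz2(d-90),1)
bot.move_pose(at(p+[0,0,.16],R),list(rpy(R)))
Tw=wpose();np.save("w6.npy",Tw);a=imaging.snapshot("wrist");cv2.imwrite("pics/w6.png",a[:,:,::-1])
s=spots("wrist","die_a");print(d,"pred",wproj(Tw,p+[0,0,.02]),s)
q=wproj(Tw,p+[0,0,.02]).astype(int);print(q,bot.get_t())
sc=imaging.snapshot("scene")[:,:,::-1];cv2.imwrite("pics/scene6.png",sc)
f=lambda I,q,r:cv2.resize(I[q[1]-r:q[1]+r,q[0]-r:q[0]+r],(400,400),interpolation=cv2.INTER_CUBIC)
cv2.imwrite("pics/c6.png",np.hstack([f(a[:,:,::-1],q,50),f(sc,proj("scene",S[1]+[0,0,.05]).astype(int),40)]))
```

```text
23.7917
37 [array([-0.658 ,  0.1421,  2.0237,  0.1015,  1.3485, -1.3448]), array([-0.658 , -0.0275,  1.952 ,  0.099 ,  1.5886, -1.3206])]
217 [array([-0.5069, -0.2979,  2.4324, -0.2479,  0.6685,  2.1577]), array([-0.5069, -0.5076,  2.3327, -0.1854,  0.9709,  2.0671])]
37 pred [316.8812 299.7591] [(0.92, array([565.8, 185.6])), (0.83, array([315.4, 300.4])), (0.8, array([382.1, 246.6])), (0.76, array([246.1, 355.5])), (0.61, array([551.7, 218.7])), (0.55, array([395.2, 351.1])), (0.19, array([633. , 283.4]))]
[316 299] 27.2917
```

View pics/c6.png

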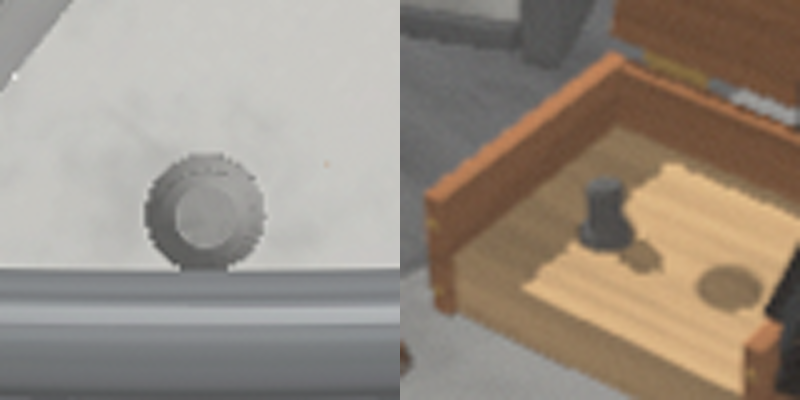

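The first die is seated: the visible 15 px match 28 mm above the mouth. The second die's foot circle is at (317.4,302.5) and its top at (317.5,302).

Run:
```python
from h import *
T=np.load("w6.npy");p=wonz(T,(317.4,302.5),.006);t=wonz(T,(317.5,302),.043);print(p,t)
R=grasp_R(rotz2(37),rotz2(-53),1);g=np.r_[((p+t)/2)[:2],H]
bot.move_l(at(g,R),feed=.12); effector.gripper_close(); print(bot.get_finger_gap(),bot.get_t())
bot.move_l(at(g+[0,0,.12],R),feed=.25)
R=place_R(-1,1); print(kinematics.ik(at(S[-1]+[0,0,.06],R),list(rpy(R))))
bot.move_pose(at(S[-1]+[0,0,.15],R),list(rpy(R)))
o=np.array([-.0012,.0004,0])
r=lower(-1,R,o); print(r,bot.get_t())
```

```text
[ 0.4068 -0.2128  0.006 ] [ 0.4058 -0.2117  0.043 ]
0.02415313314470281 29.6083
[-0.4053  0.0492  2.082   0.4468  1.0488 -0.2147]
0.016 [ 1.4  0.8 -1. ] 0.0158
0.014 [ 0.3  0.6 -0.8] 0.0138
0.012 [-0.2  1.4 -0. ] 0.0118
0.01 [ 0.1  0.8 -1.6] 0.0098
0.008 [ 0.3  0.3 -0.9] 0.0078
0.006 [-0.6  0.7 -1.3] 0.0058
0.004 [-0.2  0.6 -1. ] 0.0038
0.002 [-0.4  0.1 -0.4] 0.0018
0.0 [-0.4  0.5 -0.6] -0.0
-0.002 [-4.4 -0.1  9.5] -0.0001
-0.0020000000000000018 34.8083
```

```bash
cat >> h.py <<'E'
CO=np.array([.5463,-.0253,0])
def lid(a,back=0.,inn=.013):
    ca,sa=np.cos(a),np.sin(a); lx=CR@[ca,0,-sa]; lz=CR@[sa,0,ca]; ly=np.cross(lz,lx)
    t=CO+CR@[.0735-.155*ca,0,.075+.155*sa]
    return list(t+(inn-back)*lx), list(rpy(np.c_[np.cross(lz,lx),lz,lx]))
E
python3 - <<'E'
from h import *
R=place_R(-1,1); g=S[-1]+[-.0012,.0004,0]
bot.move_l(at(g+[0,0,.020+H],R),feed=.03); effector.release(); bot.pause(.1)
bot.move_l(at(g+[0,0,.10],R),feed=.12)
bot.move_l(at(g+[0,0,.33],R),feed=.3)
p,o=lid(1.85,.10);bot.move_pose(p,o)
for c in("scene","side"): cv2.imwrite(f"pics/{c}7.png",imaging.snapshot(c)[:,:,::-1])
a=cv2.imread("pics/scene7.png");s=cv2.imread("pics/side7.png")
q=proj("scene",CO+[.05,0,.15]).astype(int);r=proj("side",CO+[.05,0,.15]).astype(int)
f=lambda I,q:cv2.resize(I[q[1]-75:q[1]+75,q[0]-50:q[0]+50],(400,600),interpolation=cv2.INTER_CUBIC)
cv2.imwrite("pics/c7.png",np.hstack([f(a,q),f(s,r)]));print(bot.get_t(),bot.get_qpos(),bot.get_finger_gap())
E
```

```text
38.5833 [-0.0756  0.3431  1.2594 -0.0493  1.8158 -0.1796] 0.09520718632533254
```

View pics/c7.png

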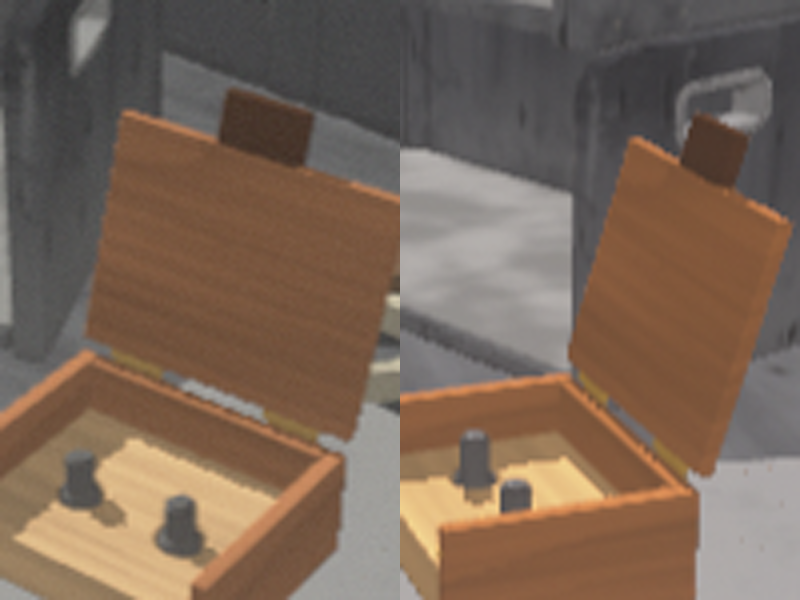

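Both dies stand upright in their sockets and the tab is free and where I predicted. Next I grip it.

Run:
```python
from h import *
f0=np.array(bot.get_wrist_force())
p,o=lid(1.85);bot.move_l(p,feed=.1,orientation=o);print("in",np.array(bot.get_wrist_force())-f0)
effector.gripper_close();print(bot.get_finger_gap(),bot.get_grasp_force(),np.array(bot.get_wrist_force())-f0,bot.get_t())
if bot.get_finger_gap()>.006:
  for a in np.linspace(1.85,1.047,15)[1:]:
    p,o=lid(a)
    bot.move_l(p,feed=.05,orientation=o); f=np.array(bot.get_wrist_force())-f0
    print(round(a,3),f.round(1),round(bot.get_finger_gap(),4))
    if np.linalg.norm(f)>45: print("stop");break
print(bot.get_t(),bot.get_tcp_pos(),bot.get_tcp_rot(),o,p)
for c in("scene","side"): cv2.imwrite(f"pics/{c}8.png",imaging.snapshot(c)[:,:,::-1])
a=cv2.imread("pics/scene8.png");s=cv2.imread("pics/side8.png")
q=proj("scene",CO+[.03,0,.13]).astype(int);r=proj("side",CO+[.03,0,.13]).astype(int)
f=lambda I,q:cv2.resize(I[q[1]-75:q[1]+75,q[0]-50:q[0]+50],(400,600),interpolation=cv2.INTER_CUBIC)
cv2.imwrite("pics/c8.png",np.hstack([f(a,q),f(s,r)]))
```

```text
in [1.1169 1.1898 1.2546]
0.009983530626201586 29.984005205333233 [-1.5655 -0.3329  0.862 ] 41.0167
1.793 [ 1.1 -0.7  0.1] 0.0098
1.735 [-0.2 -1.5  0.4] 0.0099
1.678 [-0.3 -3.6  0.1] 0.0102
1.621 [-0.3 -4.7  0.9] 0.0102
1.563 [-0.2 -5.5  0.6] 0.0096
1.506 [ 0.4 -5.3 -0.3] 0.0097
1.449 [-0.8 -5.8  0.4] 0.0098
1.391 [ 0.1 -6.2 -0.6] 0.0099
1.334 [ 0.4 -7.  -0.2] 0.0104
1.276 [ 0.5 -7.8 -0.6] 0.0098
1.219 [ 0.6 -8.5 -1. ] 0.01
1.162 [-0.6 -9.4 -0.5] 0.0099
1.104 [ 0.5 -9.1 -1. ] 0.0103
1.047 [  0.6 -10.1  -1. ] 0.0096
45.45 [ 0.5491 -0.027   0.1981] [2.618  0.0043 1.67  ] [np.float64(2.6177963267948967), np.float64(0.0), np.float64(1.6707963267948966)] [np.float64(0.5487633391821897), np.float64(-0.02505284167091976), np.float64(0.1979615788028708)]
```

View pics/c8.png

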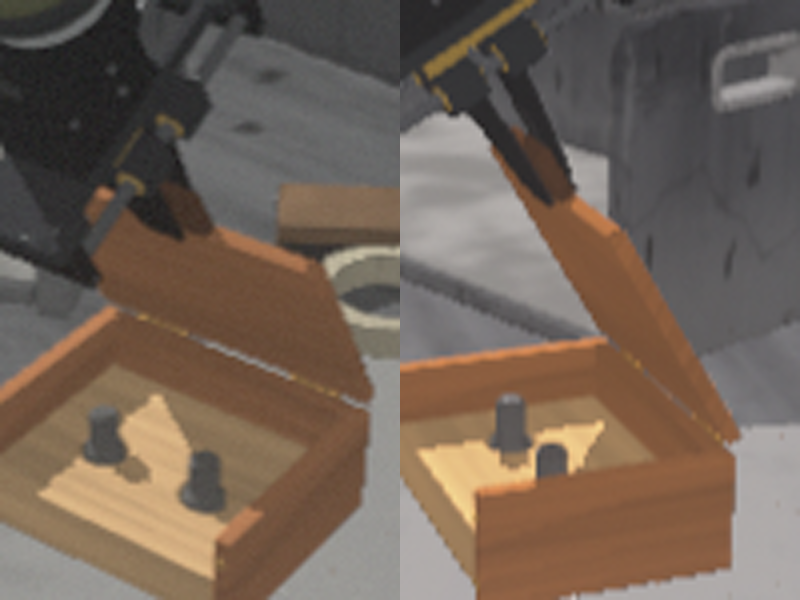

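The fingers hold the lid at about 60°, both dies are seated upright, and the forces are small.

```bash
python3 -c "
from h import *
bot.pause(.3);print(bot.get_finger_gap(),bot.get_tcp_rot(),bot.get_t());print(bot.job_done())"
```

```text
0.010229300739596398 [2.619  0.0044 1.6705] 45.85
the job is handed in; nothing more can be done
None
```

Both dies stand upright on their socket floors, and I handed the job in at 45.9 s with the fingers holding the lid at about 60 degrees; the ring gauge, knife handle and oil bottle were not handled.

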